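Try the spice-tin lids and oil the stiff ones

ROBOT

A 6-joint arm with a two-finger parallel gripper is mounted at the origin on the work surface. World frame = base frame: x ahead of the robot, y to its left, z up, the work surface at z = 0. Lengths are in m, angles in rad, forces in N, time in s.
With the tool pointing down it reaches from about 0.35 to 0.95 m from the base axis. Payload 17.4 kg.
Tool frame: the origin (TCP) lies at the very end of the fingers, on their centre line; the grasp point (between the pads) lies 19 mm behind it (tcp_to_grasp is the distance from the TCP to the grasp point, in m); z points along the fingers, y is the line along which they close (so a half turn about z gives the same grasp; the last joint's range is limited). The gripper opens to 93 mm and grips with 3 to 60 N. Pads are 15 mm wide; open, the fingers measure 128 mm over their backs; the gripper's body (75 mm by 188 mm) begins 65 mm behind the grasp point.
Start: joints at [1.086, 0.116, 1.442, -0, 1.584, -0.038], TCP at [0.292, 0.609, 0.219] pointing down, gripper open.
Joint ranges: [-2.83, 2.83], [-0.83, 2.19], [0.07, 2.5], [-1.14, 4.28], [0.01, 3], [-2.97, 2.97]. Speed limits (rad/s): [1.89, 1.89, 2.22, 3.14, 3.14, 3.14].

INTERFACE

Orientations are given as [roll, pitch, yaw] about the fixed x, y, z axes, in that order (R = Rz(yaw) Ry(pitch) Rx(roll)).
In Python, from bench import get_obs, get_image, sign_off, tcp_to_grasp gives the robot as it stands.
- The arm moves only by the shell command python3 -m crank 'ROWS' [OPENING] [FORCE]. ROWS is JSON, a list of rows, each a list of 6 numbers: the shift along the tool's x, y, z each as a share of 150 mm, from -1 to 1, then the turn, a rotation vector about the tool's x, y, z each as a share of 180 degrees, from -1 to 1. A call has 1 to 8 rows; each row is the pose to reach, as a shift and turn from the pose commanded when the call began, along the tool's axes at that moment, turning the shorter way round; what a row does not reach only later rows make up. A row lasts 1/8 s, in which the tool goes at most 62.5 mm and 10.7 degrees, less where a joint would pass 70% of its speed; a pose out of reach is approached as far as the arm can. A call with a number of a shift or a turn outside -1 to 1 is refused whole. A call with a gripper value outside its range is refused whole. OPENING is the finger opening in mm, from 0 to 93, set as the call begins (- or left out, the last holds). The fingers move at their own pace and stop on an object; FORCE is the grip in N (left out, the last holds). Time passes only in rows, so rows that repeat a pose let the fingers close. It gives the time, the measured TCP pose, the force, the opening and the grip force at its end, in the units of the state.
- get_obs(): the state, without advancing time (a new reading comes with each control period).
- get_image(name): name is "side" or "top" or "wrist"; returns a dict with "color" (480x640x3 uint8, red, green, blue), "depth" (480x640 float32, m along the optical axis (not along the pixel's ray), 0 where there is no reading), "intrinsics" (3x3 intrinsics, pixels), "view" (4x4, takes a point from world to camera coordinates). Camera axes: x right, y up, looking along -z (the intrinsics and any distortion apply to the point x, -y, -z); pixel columns grow to the right and rows downward; lengths in m; the calibration is good to about 2 mm. A picture is of the moment at which its call begins.
- sign_off(): hands the job in; it is judged then, once.
The state is a dict: "t": time; "joint_pos": joint angles; "dq": joint speeds; "joint_torque": joint torques, N m; "tcp_pos": TCP position; "tcp_rot": TCP orientation; "wrist_force": force on the tool from outside, world axes, zero at the start; "ft_torque": the same for the moment, N m; "gripper_width": finger opening in m; "finger_force": force on a finger pad.
Only numpy, scipy, OpenCV 4.12 (cv2) and the standard library are available. Lean on these libraries where they do the work, as an engineer would, in place of code of your own. Each camera call takes 0.05 s, during which the arm holds its last target. There are 200 camera calls.

TASK

Open the lid of every spice tin on the bench to see whether it swings freely: a good lid drops by itself when you let go, a stiff one stays where you leave it. Leave the good tins standing on the bench with their lids swung right back to air, and stand the stiff ones, lids left about upright, well on the flat metal plate beside the oil gun. When all are sorted, squeeze the gun's trigger fully home and let it spring back, then shut the lids of the stiff tins on the plate; leave the other kitchen things where they are.

Things in the scene. Friction and masses are not known exactly. Their poses are not given: they have to be found in the camera images.
- tin_1_center (a point): centre, half-way up, of a rectangular brass spice tin with a hinged steel lid (about 0.42 kg; may be absent; all look alike). 90 mm along x, 50 mm along y, 56 mm high (61 with lid shut), walls 4 mm; this point is 30 mm above its underside. z up; the lid's hinge is at its +x end, the thumb tab overhangs its -x end, nearer the robot
- tin_1_tab (a point): centre of that tin's thumb tab, a flat tongue on the free edge of the lid: 28 mm long along the lid, 26 mm wide (along the hinge), 6 mm thick. It lies 104 mm from the hinge axis; with the lid shut it is 59 mm above the tin's underside and 59 mm from the tin's centre in -x. It moves with the lid
- tin_1_lid (a joint): lid angle, rad: 0 shut, 1.57 upright. Hinge axis along the tin's y, 45 mm from its centre in +x, 57 mm above its underside. Good hinge: no resistance; the lid let go drops shut, or from beyond upright right back to its stop at 2.85, nearly level. Stiff: about 0.5 N at the tab, stays where left, jams at 2.1. Which are stiff shows only by trying. Lid 30 g
- tin_2_center (a point): centre, half-way up, of a rectangular brass spice tin with a hinged steel lid (about 0.42 kg; may be absent; all look alike). 90 mm along x, 50 mm along y, 56 mm high (61 with lid shut), walls 4 mm; this point is 30 mm above its underside. z up; the lid's hinge is at its +x end, the thumb tab overhangs its -x end, nearer the robot
- tin_2_tab (a point): centre of that tin's thumb tab, a flat tongue on the free edge of the lid: 28 mm long along the lid, 26 mm wide (along the hinge), 6 mm thick. It lies 104 mm from the hinge axis; with the lid shut it is 59 mm above the tin's underside and 59 mm from the tin's centre in -x. It moves with the lid
- tin_2_lid (a joint): lid angle, rad: 0 shut, 1.57 upright. Hinge axis along the tin's y, 45 mm from its centre in +x, 57 mm above its underside. Good hinge: no resistance; the lid let go drops shut, or from beyond upright right back to its stop at 2.85, nearly level. Stiff: about 0.5 N at the tab, stays where left, jams at 2.1. Which are stiff shows only by trying. Lid 30 g
- tin_3_center (a point): centre, half-way up, of a rectangular brass spice tin with a hinged steel lid (about 0.42 kg; may be absent; all look alike). 90 mm along x, 50 mm along y, 56 mm high (61 with lid shut), walls 4 mm; this point is 30 mm above its underside. z up; the lid's hinge is at its +x end, the thumb tab overhangs its -x end, nearer the robot
- tin_3_tab (a point): centre of that tin's thumb tab, a flat tongue on the free edge of the lid: 28 mm long along the lid, 26 mm wide (along the hinge), 6 mm thick. It lies 104 mm from the hinge axis; with the lid shut it is 59 mm above the tin's underside and 59 mm from the tin's centre in -x. It moves with the lid
- tin_3_lid (a joint): lid angle, rad: 0 shut, 1.57 upright. Hinge axis along the tin's y, 45 mm from its centre in +x, 57 mm above its underside. Good hinge: no resistance; the lid let go drops shut, or from beyond upright right back to its stop at 2.85, nearly level. Stiff: about 0.5 N at the tab, stays where left, jams at 2.1. Which are stiff shows only by trying. Lid 30 g
- tin_4_center (a point): centre, half-way up, of a rectangular brass spice tin with a hinged steel lid (about 0.42 kg; may be absent; all look alike). 90 mm along x, 50 mm along y, 56 mm high (61 with lid shut), walls 4 mm; this point is 30 mm above its underside. z up; the lid's hinge is at its +x end, the thumb tab overhangs its -x end, nearer the robot
- tin_4_tab (a point): centre of that tin's thumb tab, a flat tongue on the free edge of the lid: 28 mm long along the lid, 26 mm wide (along the hinge), 6 mm thick. It lies 104 mm from the hinge axis; with the lid shut it is 59 mm above the tin's underside and 59 mm from the tin's centre in -x. It moves with the lid
- tin_4_lid (a joint): lid angle, rad: 0 shut, 1.57 upright. Hinge axis along the tin's y, 45 mm from its centre in +x, 57 mm above its underside. Good hinge: no resistance; the lid let go drops shut, or from beyond upright right back to its stop at 2.85, nearly level. Stiff: about 0.5 N at the tab, stays where left, jams at 2.1. Which are stiff shows only by trying. Lid 30 g
- tin_5_center (a point): centre, half-way up, of a rectangular brass spice tin with a hinged steel lid (about 0.42 kg; may be absent; all look alike). 90 mm along x, 50 mm along y, 56 mm high (61 with lid shut), walls 4 mm; this point is 30 mm above its underside. z up; the lid's hinge is at its +x end, the thumb tab overhangs its -x end, nearer the robot
- tin_5_tab (a point): centre of that tin's thumb tab, a flat tongue on the free edge of the lid: 28 mm long along the lid, 26 mm wide (along the hinge), 6 mm thick. It lies 104 mm from the hinge axis; with the lid shut it is 59 mm above the tin's underside and 59 mm from the tin's centre in -x. It moves with the lid
- tin_5_lid (a joint): lid angle, rad: 0 shut, 1.57 upright. Hinge axis along the tin's y, 45 mm from its centre in +x, 57 mm above its underside. Good hinge: no resistance; the lid let go drops shut, or from beyond upright right back to its stop at 2.85, nearly level. Stiff: about 0.5 N at the tab, stays where left, jams at 2.1. Which are stiff shows only by trying. Lid 30 g
- plate_top (a point): centre of the top face of the flat rimless metal oiling plate, 190 mm along its x, 240 mm along its y, top 12 mm above the bench; fixed. Its x points away from the robot, z up. The oil gun's grip is along its right-hand (-y) side
- gun_grip (a point): mid-thickness of the oil gun's fixed grip, 85 mm above the bench; axes as the plate's. The gun lies on its side in a cradle: grip and trigger lie level, side by side, nothing above them. Grip: bar along x, 22 mm thick (y), 30 mm high, from 45 mm nearer the robot than this point to 68 mm beyond it; trigger on its +y side
- trigger (a joint): angle of the sprung trigger, rad: 0 free, 0.2 fully home (15 mm travel, about 6 N at gun_grip's x). A bar along x, 8 mm thick, 24 mm high; free, its middle is 35 mm in +y of the grip's; vertical pivot 75 mm beyond gun_grip in +x, free end 25 mm nearer the robot than it. Grip and trigger outside width: free 50 mm, home 35 mm; only the trigger moves
- dish: flat steel eating plate, 200 mm across; loose, to be left alone; origin at its underside
- scoop: wooden scoop 240 mm long lying on the bench; loose, to be left alone; origin at its underside
- tumbler: steel tumbler 68 mm across, 85 mm high; loose, to be left alone; origin at its underside
- clay_bowl: clay bowl, 140 mm across; loose, to be left alone; origin at its underside

How it is judged:
On the way, in this order (a step that is already met when the one before it is completed fails the run):
1. every tin is sorted: good ones on the bench with the lid right back, stiff ones on the oiling plate with the lid up and staying there (((height (world z) of tin_1_center between 0.025 and 0.036 m and angle between tin_1_center's own z axis and vertical below 0.12 rad and value of joint tin_1_lid above 2.4 rad) or (x of tin_1_center in the frame of plate_top between -0.055 and 0.055 m and y of tin_1_center in the frame of plate_top between -0.1 and 0.1 m and z of tin_1_center in the frame of plate_top between 0.025 and 0.036 m and angle between tin_1_center's own z axis and vertical below 0.12 rad and value of joint tin_1_lid between 1 and 2.3 rad)) and ((height (world z) of tin_2_center between 0.025 and 0.036 m and angle between tin_2_center's own z axis and vertical below 0.12 rad and value of joint tin_2_lid above 2.4 rad) or (x of tin_2_center in the frame of plate_top between -0.055 and 0.055 m and y of tin_2_center in the frame of plate_top between -0.1 and 0.1 m and z of tin_2_center in the frame of plate_top between 0.025 and 0.036 m and angle between tin_2_center's own z axis and vertical below 0.12 rad and value of joint tin_2_lid between 1 and 2.3 rad)) and ((height (world z) of tin_3_center between 0.025 and 0.036 m and angle between tin_3_center's own z axis and vertical below 0.12 rad and value of joint tin_3_lid above 2.4 rad) or (x of tin_3_center in the frame of plate_top between -0.055 and 0.055 m and y of tin_3_center in the frame of plate_top between -0.1 and 0.1 m and z of tin_3_center in the frame of plate_top between 0.025 and 0.036 m and angle between tin_3_center's own z axis and vertical below 0.12 rad and value of joint tin_3_lid between 1 and 2.3 rad)) and ((height (world z) of tin_4_center between 0.025 and 0.036 m and angle between tin_4_center's own z axis and vertical below 0.12 rad and value of joint tin_4_lid above 2.4 rad) or (x of tin_4_center in the frame of plate_top between -0.055 and 0.055 m and y of tin_4_center in the frame of plate_top between -0.1 and 0.1 m and z of tin_4_center in the frame of plate_top between 0.025 and 0.036 m and angle between tin_4_center's own z axis and vertical below 0.12 rad and value of joint tin_4_lid between 1 and 2.3 rad)) and ((height (world z) of tin_5_center between 0.025 and 0.036 m and angle between tin_5_center's own z axis and vertical below 0.12 rad and value of joint tin_5_lid above 2.4 rad) or (x of tin_5_center in the frame of plate_top between -0.055 and 0.055 m and y of tin_5_center in the frame of plate_top between -0.1 and 0.1 m and z of tin_5_center in the frame of plate_top between 0.025 and 0.036 m and angle between tin_5_center's own z axis and vertical below 0.12 rad and value of joint tin_5_lid between 1 and 2.3 rad))), for 0.3 s.
2. the trigger is squeezed fully home (value of joint trigger above 0.165 rad), for 0.2 s.
3. the trigger has sprung back (value of joint trigger below 0.04 rad), for 0.2 s.
At the end, for the whole second after the job is handed in: Stiff tins upright on the oiling plate (centre 40 mm or more inside its near and far edges, 20 mm inside its sides), lids shut (under 0.15 rad); good tins upright on the bench itself, lids beyond 2.4 rad; tilts under 0.12 rad; trigger free (under 0.04 rad) (((height (world z) of tin_1_center between 0.025 and 0.036 m and angle between tin_1_center's own z axis and vertical below 0.12 rad and value of joint tin_1_lid above 2.4 rad) or (x of tin_1_center in the frame of plate_top between -0.055 and 0.055 m and y of tin_1_center in the frame of plate_top between -0.1 and 0.1 m and z of tin_1_center in the frame of plate_top between 0.025 and 0.036 m and angle between tin_1_center's own z axis and vertical below 0.12 rad and value of joint tin_1_lid below 0.15 rad)) and ((height (world z) of tin_2_center between 0.025 and 0.036 m and angle between tin_2_center's own z axis and vertical below 0.12 rad and value of joint tin_2_lid above 2.4 rad) or (x of tin_2_center in the frame of plate_top between -0.055 and 0.055 m and y of tin_2_center in the frame of plate_top between -0.1 and 0.1 m and z of tin_2_center in the frame of plate_top between 0.025 and 0.036 m and angle between tin_2_center's own z axis and vertical below 0.12 rad and value of joint tin_2_lid below 0.15 rad)) and ((height (world z) of tin_3_center between 0.025 and 0.036 m and angle between tin_3_center's own z axis and vertical below 0.12 rad and value of joint tin_3_lid above 2.4 rad) or (x of tin_3_center in the frame of plate_top between -0.055 and 0.055 m and y of tin_3_center in the frame of plate_top between -0.1 and 0.1 m and z of tin_3_center in the frame of plate_top between 0.025 and 0.036 m and angle between tin_3_center's own z axis and vertical below 0.12 rad and value of joint tin_3_lid below 0.15 rad)) and ((height (world z) of tin_4_center between 0.025 and 0.036 m and angle between tin_4_center's own z axis and vertical below 0.12 rad and value of joint tin_4_lid above 2.4 rad) or (x of tin_4_center in the frame of plate_top between -0.055 and 0.055 m and y of tin_4_center in the frame of plate_top between -0.1 and 0.1 m and z of tin_4_center in the frame of plate_top between 0.025 and 0.036 m and angle between tin_4_center's own z axis and vertical below 0.12 rad and value of joint tin_4_lid below 0.15 rad)) and ((height (world z) of tin_5_center between 0.025 and 0.036 m and angle between tin_5_center's own z axis and vertical below 0.12 rad and value of joint tin_5_lid above 2.4 rad) or (x of tin_5_center in the frame of plate_top between -0.055 and 0.055 m and y of tin_5_center in the frame of plate_top between -0.1 and 0.1 m and z of tin_5_center in the frame of plate_top between 0.025 and 0.036 m and angle between tin_5_center's own z axis and vertical below 0.12 rad and value of joint tin_5_lid below 0.15 rad)) and value of joint trigger below 0.04 rad); the robot touches nothing.
It fails at once if a bystander (dish, scoop, tumbler, bowl) is shifted more than 50 mm (distance of any of dish, scoop, tumbler, clay_bowl from where it was at the start of the episode above 0.05 m).
Of tin_1, tin_2, tin_3, tin_4, tin_5 only 4 to 5 are there at a start; the rules pass over those that are not, and their reading is None.
At some moment in a run one of tin_1, tin_2, tin_3, tin_4, tin_5 may be knocked a few centimetres aside while the robot is not near it.
It also fails if it takes over 210 s, if anything falls off the work surface, if the arm or the gripper's body presses on something with over 40 N, if the wrist force passes 120 N, or if a joint passes its speed limit or range.

## Working session

There is one attempt and no reset: what is moved stays moved. The work goes in short steps, Python scripts to look and compute and a shell command to move; the robot and the scene stay as the last step left them, time stands still between calls to the robot, and variables do not carry over. Pictures are saved under pics/ and viewed, at most 14 in all, crops included, and the job is handed in when it is done.

```bash
ls; mkdir -p pics; cat > h.py <<'E'
import numpy as np, cv2
from bench import get_obs, get_image, tcp_to_grasp
def snap(name,fn=None):
    im=get_image(name)
    if fn: cv2.imwrite('pics/'+fn,im['color'][:,:,::-1])
    np.savez('last_'+name,**{k:np.asarray(v) for k,v in im.items() if k in('color','depth','intrinsics','view')})
    return im
def pts(im):
    K=np.asarray(im['intrinsics']);V=np.asarray(im['view']);d=im['depth']
    v,u=np.mgrid[0:480,0:640]
    x=(u-K[0,2])/K[0,0]*d; y=(v-K[1,2])/K[1,1]*d
    c=np.stack([x,-y,-d],-1)
    R=V[:3,:3];t=V[:3,3]
    w=(c-t)@R
    w[d==0]=np.nan
    return w
E
python3 - <<'E'
from h import *
for n in('top','side'):
    im=snap(n,n+'0.png'); print(n,im.keys(),np.round(im['intrinsics'],1).tolist(),np.round(im['view'],3).tolist())
print(get_obs(),tcp_to_grasp)
E
```

```text
pics
top dict_keys(['color', 'depth', 'intrinsics', 'view']) [[557.9, 0.0, 314.7], [0.0, 557.9, 239.6], [0.0, 0.0, 1.0]] [[-0.007, -1.0, -0.001, 0.018], [0.99, -0.007, 0.142, -0.485], [-0.142, -0.0, 0.99, -1.567], [0.0, 0.0, 0.0, 1.0]]
side dict_keys(['color', 'depth', 'intrinsics', 'view']) [[502.4, 0.0, 319.7], [0.0, 502.4, 242.2], [0.0, 0.0, 1.0]] [[0.797, -0.603, 0.012, -0.369], [0.312, 0.428, 0.848, -0.196], [-0.517, -0.673, 0.529, -0.964], [0.0, 0.0, 0.0, 1.0]]
{'t': 0.1, 'joint_pos': array([ 1.08621769e+00,  1.16450131e-01,  1.44217779e+00,  6.23957166e-06,
        1.58399604e+00, -3.77405082e-02]), 'dq': array([-3.90140385e-04,  3.76322974e-05, -1.25164059e-03,  4.87608605e-04,
       -1.84757440e-04, -9.03643279e-04]), 'joint_torque': array([ 3.02407716e-03, -7.22886801e+01, -6.23865509e+01,  7.81471515e-02,
        2.27742823e-02, -4.71924716e-05]), 'tcp_pos': array([0.2915675 , 0.60858731, 0.21798367]), 'tcp_rot': array([-3.14056232e+00, -4.51472978e-05,  2.69475458e+00]), 'wrist_force': array([ 1.00109546, -0.06961978,  0.58932867]), 'ft_torque': array([-0.0253326 ,  0.00467846,  0.01666707]), 'finger_force': 0.0, 'gripper_width': 0.09300531976834076} 0.0188
```

View pics/top0.png

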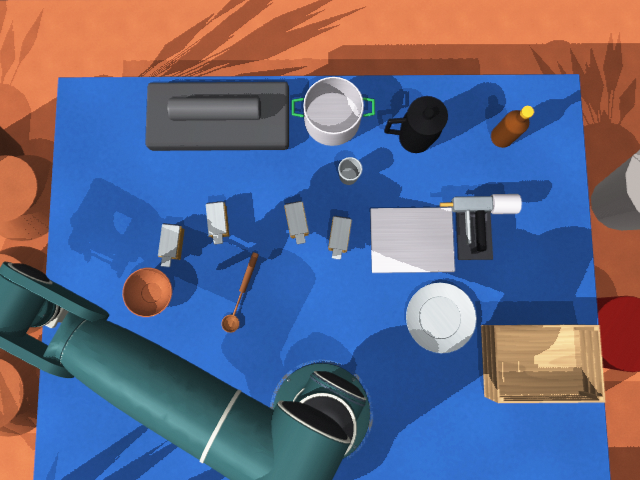

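View pics/side0.png

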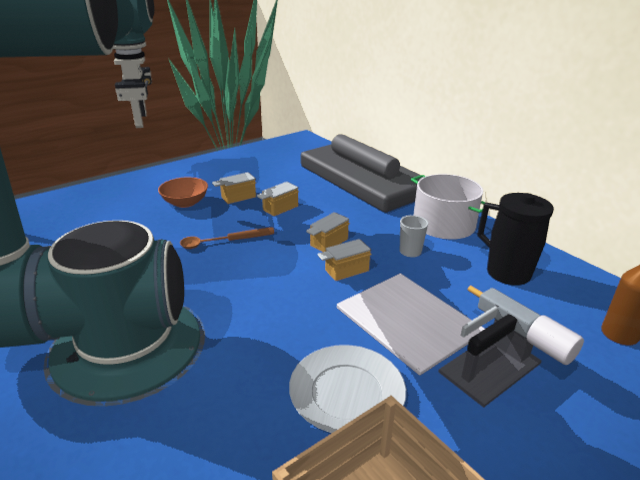

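The top view shows four tins at about (171,242), (217,220), (297,221) and (340,235), tabs toward the robot. The plate is at (412,240) with the gun at (475,230). The dish, scoop, bowl and tumbler stand around them, and the side view agrees.

```bash
cat >> h.py <<'E'
def tins(im,zlo=.05,zhi=.072):
    w=pts(im); m=((w[...,2]>zlo)&(w[...,2]<zhi)).astype(np.uint8)
    n,l,s,c=cv2.connectedComponentsWithStats(m)
    out=[]
    for i in range(1,n):
        if s[i,4]<150: continue
        p=w[l==i]; r=cv2.minAreaRect(p[:,:2].astype(np.float32))
        out.append((c[i].round(),s[i,4],r,p))
    return out
E
python3 - <<'E'
from h import *
im=dict(np.load('last_top.npz')); w=pts(im)
for c,a,r,p in tins(im):
    print(c,a,np.round(r[0],3),np.round(r[1],3),round(r[2],1),'z',round(np.median(p[:,2]),4), 'ends x',p[:,0].min().round(3),p[:,0].max().round(3))
# plate
m=((w[...,2]>.007)&(w[...,2]<.017)).astype(np.uint8); n,l,s,c=cv2.connectedComponentsWithStats(m)
for i in range(1,n):
    if s[i,4]>800:
        r=cv2.minAreaRect(w[l==i][:,:2].astype(np.float32)); print('flat',c[i].round(),s[i],r,np.median(w[l==i][:,2]))
# gun
for lo,hi in((.065,.12),(.05,.065)):
  m=((w[...,2]>lo)&(w[...,2]<hi)).astype(np.uint8); n,l,s,c=cv2.connectedComponentsWithStats(m)
  for i in range(1,n):
    if s[i,4]>30 and c[i][0]>430 and 180<c[i][1]<280:
        q=w[l==i]; print('gun',c[i].round(),s[i],cv2.minAreaRect(q[:,:2].astype(np.float32)),np.median(q[:,2]))
col=im['color'].astype(int)
for u in range(455,500,2): print(u,col[235,u],w[235,u].round(3))
# other objects
for u,v in((440,317),(147,290),(349,170),(250,270),(231,322)): print(u,v,w[v,u].round(3))
cv2.imwrite('pics/crop1.png',np.hstack([cv2.resize(im['color'][180:280,430:530,::-1],(400,400)),cv2.resize(im['color'][190:270,290:370,::-1],(400,400))]))
E
```

```text
[217. 115.] 6188 [0.858 0.299] [0.418 0.198] 89.8 z 0.0552 ends x 0.759 0.958
[333.  90.] 172 [ 0.912 -0.042] [0.156 0.063] 88.0 z 0.0621 ends x 0.878 0.944
[216. 220.] 683 [0.534 0.294] [0.123 0.053] 6.6 z 0.0606 ends x 0.474 0.596
[296. 221.] 665 [0.532 0.066] [0.123 0.051] 10.8 z 0.0609 ends x 0.472 0.594
[339. 235.] 671 [ 0.488 -0.054] [0.052 0.122] 81.4 z 0.0605 ends x 0.428 0.55
[168. 243.] 709 [0.471 0.428] [0.054 0.123] 84.4 z 0.0609 ends x 0.409 0.533
[489. 361.] 165 [ 0.141 -0.459] [0.006 0.199] 89.3 z 0.0615 ends x 0.041 0.24
[586. 367.] 309 [ 0.113 -0.711] [0.103 0.221] 58.8 z 0.0613 ends x 0.044 0.233
flat [411. 240.] [ 370  207   85   66 4319] ((0.48709776997566223, -0.26961401104927063), (0.19112545251846313, 0.24320200085639954), 0.4801902770996094) 0.011764992427145425
flat [441. 317.] [ 406  283   70   70 1656] ((0.2639934718608856, -0.342307984828949), (0.190436452627182, 0.19261188805103302), 43.166526794433594) 0.012215636039951011
flat [311. 380.] [273 363  93  45 873] ((0.08447667956352234, 0.011771664023399353), (0.10275077074766159, 0.26035094261169434), 7.63
[... 547 characters left out ...]
4   0.015]
473 [44 44 48] [ 0.499 -0.448  0.009]
475 [56 58 62] [ 0.499 -0.454  0.009]
477 [19 18 20] [ 0.486 -0.434  0.097]
479 [28 29 30] [ 0.485 -0.437  0.103]
481 [31 31 33] [ 0.486 -0.444  0.099]
483 [27 27 30] [ 0.486 -0.451  0.096]
485 [25 24 27] [ 0.486 -0.456  0.097]
487 [58 58 63] [ 0.499 -0.489  0.008]
489 [60 61 64] [ 0.499 -0.495  0.007]
491 [52 59 77] [ 0.499 -0.501  0.006]
493 [ 34  72 137] [ 0.501 -0.51  -0.004]
495 [ 36  74 138] [ 0.5   -0.514  0.002]
497 [ 35  73 138] [ 0.5   -0.521  0.001]
499 [ 34  72 137] [ 0.5   -0.527 -0.001]
440 317 [ 0.263 -0.344  0.002]
147 290 [0.346 0.5   0.004]
349 170 [ 0.698 -0.089  0.006]
250 270 [0.401 0.201 0.017]
231 322 [0.253 0.256 0.004]
```

View pics/crop1.png

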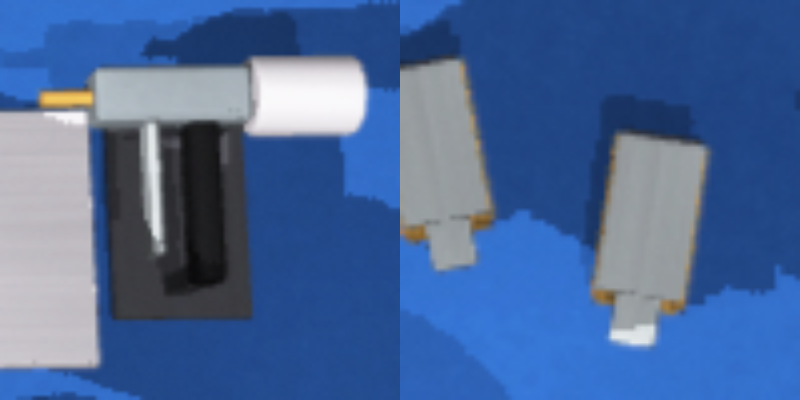

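```bash
cat >> h.py <<'E'
from scipy.spatial.transform import Rotation as Ro
def rel(x,y,z,yawdeg):
    """share row from present pose to tool-down pose with tool x = -(tin x) at tin yaw"""
    o=get_obs(); R0=Ro.from_euler('xyz',o['tcp_rot']); R1=Ro.from_euler('xyz',[np.pi,0,np.pi+np.radians(yawdeg)])
    s=R0.inv().apply(np.array([x,y,z])-o['tcp_pos'])/.15; r=(R0.inv()*R1).as_rotvec()/np.pi
    print('row',np.round(s,3).tolist(),np.round(r,3).tolist(),'t',round(o['t'],2))
def tin(rect):
    (x,y),(a,b),g=rect
    if a<b: g-=90
    g=(g+90)%180-90; d=np.array([np.cos(np.radians(g)),np.sin(np.radians(g))])
    return np.array([x,y])+.0115*d, g, d
def grab(c,d,off,z): # world point at tin-x offset
    return (*(c+off*d),z)
E
python3 - <<'E'
from h import *
im=dict(np.load('last_top.npz'))
for c,a,r,p in tins(im):
    if a<800 and a>600:
        t,g,d=tin(r); print(c,t.round(4),round(g,1),'tab',(t-.061*d).round(4))
        if c[0]<180: rel(*grab(t,d,-.061,.13),g)
# arc rows: radius .106, tool x=-tin x, tool z=down
th=np.linspace(0,1.85,17)[1:]; rad=.106
print(np.round(np.c_[ (rad*np.cos(th)-rad)/.15, -rad*np.sin(th)/.15],3).tolist())
w=pts(im); b=w[265:318,120:176]; print('bowl zmax',np.nanmax(b[...,2]))
E
```

```text
[216. 220.] [0.5452 0.2953] 6.6 tab [0.4846 0.2883]
[296. 221.] [0.5434 0.0683] 10.8 tab [0.4835 0.0569]
[339. 235.] [ 0.4998 -0.0556] -8.6 tab [ 0.4395 -0.0465]
[168. 243.] [0.482 0.427] -5.6 tab [0.4213 0.433 ]
row [-1.286, -0.681, 0.587] [-0.0, -0.0, -0.111] t 0.1
[[-0.005, -0.082], [-0.019, -0.162], [-0.042, -0.24], [-0.074, -0.315], [-0.115, -0.386], [-0.163, -0.452], [-0.219, -0.512], [-0.281, -0.564], [-0.349, -0.61], [-0.422, -0.647], [-0.499, -0.675], [-0.578, -0.695], [-0.659, -0.705], [-0.741, -0.706], [-0.822, -0.697], [-0.901, -0.679]]
bowl zmax 0.06664209477549886
```

```bash
python3 -m crank '[[-0.4,-0.25,0,0,0,-0.055],[-0.8,-0.5,0,0,0,-0.111],[-0.95,-0.68,0.2,0,0,-0.111],[-1,-0.68,0.4,0,0,-0.111],[-1,-0.68,0.4,0,0,-0.111]]' 40 4; python3 -c "
from h import *
t=np.array([.482,.427]);g=-5.6;d=np.array([np.cos(np.radians(g)),np.sin(np.radians(g))])
im=snap('wrist','w1.png')
print(np.round(im['view'],3).tolist())
for c,a,r,p in tins(im):
    if r[1][0]*r[1][1]<.01: t2,g2,d2=tin(r);print(c,a,np.round(r[1],3),t2.round(4),round(g2,1),np.median(p[:,2]).round(4))
rel(*grab(t,d,-.061,.13),g); rel(*grab(t,d,-.061,.051),g)"
```

```text
t: 0.72
tcp_pos: [0.3826, 0.4507, 0.1566]
tcp_rot: [-3.139, -0.002, 3.042]
wrist_force: [-0.1, 0.2, -0.1]
gripper_width: 0.0476
finger_force: 0.0
[[0.099, 0.995, -0.004, -0.484], [-0.962, 0.095, -0.254, 0.339], [-0.253, 0.029, 0.967, -0.248], [0.0, 0.0, 0.0, 1.0]]
[306. 310.] 3011 [0.054 0.059] [0.4481 0.4298] -7.7 0.0622
[307. 390.] 1792 [0.053 0.032] [0.5129 0.4343] 84.5 0.0619
row [-0.269, -0.099, 0.189] [-0.0, -0.0, -0.0] t 0.78
row [-0.269, -0.098, 0.716] [-0.0, -0.0, -0.0] t 0.78
```

```bash
python3 -m crank '[[-0.2,-0.1,0.15,0,0,0],[-0.27,-0.1,0.3,0,0,0],[-0.27,-0.1,0.55,0,0,0],[-0.27,-0.1,0.71,0,0,0],[-0.27,-0.1,0.71,0,0,0]]'; python3 -m crank '[[0,0,0,0,0,0],[0,0,0,0,0,0],[0,0,0,0,0,0],[0,0,0,0,0,0]]' 15
```

```text
t: 1.4
tcp_pos: [0.4207, 0.4333, 0.0507]
tcp_rot: [-3.14, -0.002, 3.044]
wrist_force: [0.8, -0.2, 0.8]
gripper_width: 0.0401
finger_force: 0.0
t: 1.9
tcp_pos: [0.422, 0.4337, 0.0533]
tcp_rot: [3.14, 0.001, 3.044]
wrist_force: [-0.9, 3.5, 5.6]
gripper_width: 0.0257
finger_force: 4.0
```

```bash
python3 -m crank '[[-0.005,0,-0.082,0,0,0],[-0.02,0,-0.162,0,0,0],[-0.042,0,-0.24,0,0,0],[-0.074,0,-0.315,0,0,0],[-0.115,0,-0.386,0,0,0],[-0.163,0,-0.452,0,0,0],[-0.22,0,-0.512,0,0,0],[-0.28,0,-0.564,0,0,0]]'; python3 -m crank '[[-0.07,0,-0.046,0,0,0],[-0.14,0,-0.083,0,0,0],[-0.22,0,-0.11,0,0,0],[-0.3,0,-0.13,0,0,0],[-0.38,0,-0.14,0,0,0],[-0.46,0,-0.14,0,0,0],[-0.54,0,-0.133,0,0,0],[-0.62,0,-0.115,0,0,0]]'; python3 -c "
from h import *
snap('side','s1.png')"
```

```text
t: 2.9
tcp_pos: [0.4641, 0.4289, 0.1373]
tcp_rot: [-3.142, -0.0, 3.043]
wrist_force: [0.6, 1.2, -1.1]
gripper_width: 0.026
finger_force: 4.0
t: 3.9
tcp_pos: [0.5569, 0.4197, 0.1539]
tcp_rot: [3.142, 0.0, 3.043]
wrist_force: [0.5, 0.8, 2.1]
gripper_width: 0.0257
finger_force: 4.0
```

View pics/s1.png

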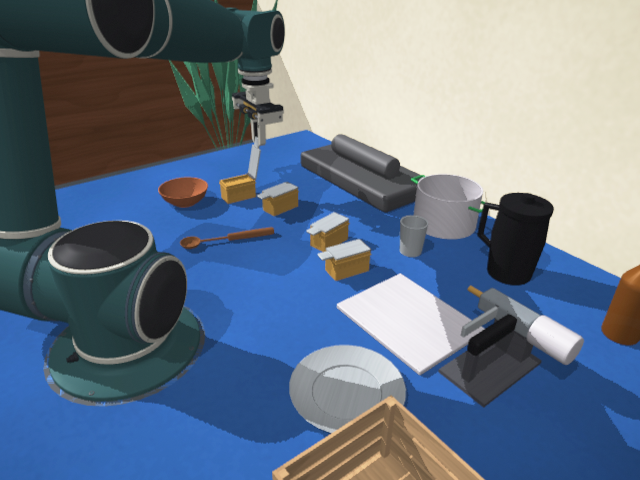

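The side view shows the tin at (240,188) open, with the gripper at (258,150) holding its lid past upright. Next I let go and see what the lid does.

```bash
cat >> h.py <<'E'
def lid(im,c,g,base=0.):
    d=np.array([np.cos(np.radians(g)),np.sin(np.radians(g))]); n=np.array([-d[1],d[0]])
    w=pts(im).reshape(-1,3); w=w[~np.isnan(w[:,0])]
    q=w[:,:2]-c; a=q@d-.045; b=q@n; h=w[:,2]-.057-base
    k=(abs(b)<.02)&(np.hypot(a,h)<.122)&(np.hypot(a,h)>.07)&(h>-.012)
    an=np.arctan2(h[k],-a[k]); return k.sum(),np.percentile(an,[25,50,75]).round(2) if k.any() else None
E
python3 -m crank '[[0,0,0,0,0,0],[0,0,0,0,0,0],[0,0,0,0,0,0],[0,0,-0.2,0,0,0],[0,0,-0.5,0,0,0],[-0.1,-0.3,-0.5,0,0,0],[-0.2,-0.7,-0.5,0,0,0],[-0.2,-1,-0.5,0,0,0]]' 45; python3 -c "
from h import *
im=snap('top','t1.png');print(lid(im,np.array([.482,.427]),-5.6))
for c,a,r,p in tins(im):
    if 600<a<800: t,g,d=tin(r); print(c,t.round(4),round(g,1))
im=snap('side','s2.png');print(lid(im,np.array([.482,.427]),-5.6))
cv2.imwrite('pics/s2c.png',np.hstack([cv2.resize(im['color'][120:270,160:360,::-1],(400,300)),cv2.resize(np.load('last_top.npz')['color'][150:300,130:330,::-1],(400,300))]))
t=np.array([.5452,.2953]);g=6.6;d=np.array([np.cos(np.radians(g)),np.sin(np.radians(g))])
rel(*grab(t,d,-.061,.11),g);rel(*grab(t,d,-.061,.051),g)
"
```

```text
t: 4.95
tcp_pos: [0.5712, 0.2656, 0.2289]
tcp_rot: [-3.141, 0.0, 3.043]
wrist_force: [-0.1, 0.0, 0.5]
gripper_width: 0.0451
finger_force: 0.0
(np.int64(96), array([-0.11, -0.08, -0.04]))
[296. 221.] [0.5438 0.0678] 10.9
[339. 235.] [ 0.4993 -0.0557] -9.2
(np.int64(136), array([-0.07,  2.84,  2.87]))
row [0.59, 0.101, 0.797] [-0.0, 0.0, -0.069] t 5.05
row [0.591, 0.102, 1.19] [-0.0, 0.0, -0.069] t 5.05
```

View pics/s2c.png

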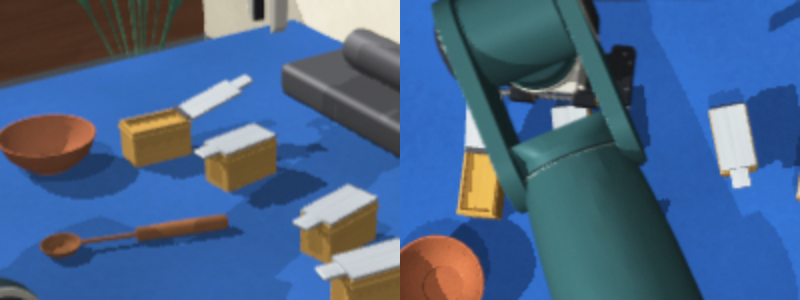

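Tin A (left) is good: its lid fell right back, measured at 2.84. Next is tin B.

```bash
python3 -m crank '[[0.3,0.05,0.1,0,0,-0.05],[0.59,0.1,0.3,0,0,-0.069],[0.59,0.1,0.6,0,0,-0.069],[0.59,0.1,0.8,0,0,-0.069],[0.59,0.1,0.8,0,0,-0.069]]' 42; python3 -m crank '[[0,0,0.2,0,0,0],[0,0,0.39,0,0,0],[0,0,0.39,0,0,0]]'; python3 -m crank '[[0,0,0,0,0,0],[0,0,0,0,0,0],[0,0,0,0,0,0],[0,0,0,0,0,0]]' 15
```

```text
t: 5.68
tcp_pos: [0.4834, 0.2912, 0.1071]
tcp_rot: [-3.14, -0.003, -3.022]
wrist_force: [0.5, 1.1, 0.6]
gripper_width: 0.0421
finger_force: 0.0
t: 6.05
tcp_pos: [0.4843, 0.2913, 0.0503]
tcp_rot: [-3.141, -0.002, -3.023]
wrist_force: [-1.0, -0.3, 1.2]
gripper_width: 0.0419
finger_force: 0.0
t: 6.55
tcp_pos: [0.4853, 0.2915, 0.0518]
tcp_rot: [3.141, 0.002, -3.023]
wrist_force: [-0.1, -1.4, 6.9]
gripper_width: 0.0259
finger_force: 4.0
```

```bash
python3 -m crank '[[-0.005,0,-0.082,0,0,0],[-0.02,0,-0.162,0,0,0],[-0.042,0,-0.24,0,0,0],[-0.074,0,-0.315,0,0,0],[-0.115,0,-0.386,0,0,0],[-0.163,0,-0.452,0,0,0],[-0.22,0,-0.512,0,0,0],[-0.28,0,-0.564,0,0,0]]'; python3 -m crank '[[-0.07,0,-0.046,0,0,0],[-0.14,0,-0.083,0,0,0],[-0.22,0,-0.11,0,0,0],[-0.3,0,-0.13,0,0,0],[-0.38,0,-0.14,0,0,0],[-0.46,0,-0.14,0,0,0],[-0.54,0,-0.133,0,0,0],[-0.62,0,-0.115,0,0,0]]'; python3 -m crank '[[0,0,0,0,0,0],[0,0,0,0,0,0],[0,0,0,0,0,0],[0,0,-0.2,0,0,0],[0,0,-0.5,0,0,0],[-0.1,-0.3,-0.5,0,0,0],[-0.1,-0.7,-0.5,0,0,0],[-0.1,-1,-0.5,0,0,0]]' 45; python3 -c "
from h import *
im=snap('side','s3.png');print(lid(im,np.array([.5452,.2953]),6.6),lid(im,np.array([.482,.427]),-5.6))
im=snap('top');print(lid(im,np.array([.5452,.2953]),6.6))
for c,a,r,p in tins(im):
    if 600<a<800: t,g,d=tin(r); print(c,t.round(4),round(g,1))
t=np.array([.5436,.068]);g=10.8;d=np.array([np.cos(np.radians(g)),np.sin(np.radians(g))])
rel(*grab(t,d,-.061,.11),g);rel(*grab(t,d,-.061,.051),g)
"
```

```text
t: 7.55
tcp_pos: [0.527, 0.2962, 0.1356]
tcp_rot: [-3.142, -0.0, -3.023]
wrist_force: [0.1, -0.1, -1.3]
gripper_width: 0.0262
finger_force: 4.0
t: 8.55
tcp_pos: [0.6195, 0.3073, 0.1522]
tcp_rot: [-3.142, 0.0, -3.023]
wrist_force: [0.0, -1.4, 0.8]
gripper_width: 0.0259
finger_force: 4.0
t: 9.55
tcp_pos: [0.6512, 0.1582, 0.2276]
tcp_rot: [-3.141, 0.0, -3.023]
wrist_force: [0.4, 0.3, -0.4]
gripper_width: 0.0452
finger_force: 0.0
(np.int64(159), array([-0.06,  2.84,  2.87])) (np.int64(131), array([-0.06,  2.85,  2.87]))
(np.int64(286), array([-0.03,  2.81,  2.85]))
[339. 235.] [ 0.5002 -0.0558] -9.7
row [1.189, -0.531, 0.785] [-0.0, 0.0, -0.023] t 9.65
row [1.189, -0.531, 1.178] [-0.0, 0.0, -0.023] t 9.65
```

Tin B is good too (2.84). Next is tin C.

```bash
python3 -m crank '[[0.4,-0.2,0,0,0,-0.02],[0.8,-0.4,0,0,0,-0.023],[1,-0.53,0.2,0,0,-0.023],[1,-0.53,0.2,0,0,-0.023]]' 42; python3 -m crank '[[0.19,0,0.2,0,0,0],[0.19,0,0.58,0,0,0],[0.19,0,0.58,0,0,0]]'; python3 -c "
from h import *
t=np.array([.5436,.068]);g=10.8;d=np.array([np.cos(np.radians(g)),np.sin(np.radians(g))])
im=snap('wrist','w2.png')
rel(*grab(t,d,-.061,.11),g);rel(*grab(t,d,-.061,.051),g)"
```

```text
t: 10.15
tcp_pos: [0.5093, 0.0626, 0.1958]
tcp_rot: [3.141, -0.002, -2.952]
wrist_force: [0.4, -0.1, 0.8]
gripper_width: 0.0421
finger_force: 0.0
t: 10.52
tcp_pos: [0.4826, 0.0585, 0.108]
tcp_rot: [3.141, -0.005, -2.95]
wrist_force: [-0.2, 0.4, 0.5]
gripper_width: 0.042
finger_force: 0.0
row [0.004, -0.013, 0.005] [0.0, -0.0, 0.001] t 10.57
row [0.003, -0.013, 0.399] [0.0, -0.0, 0.001] t 10.57
```

View pics/w2.png

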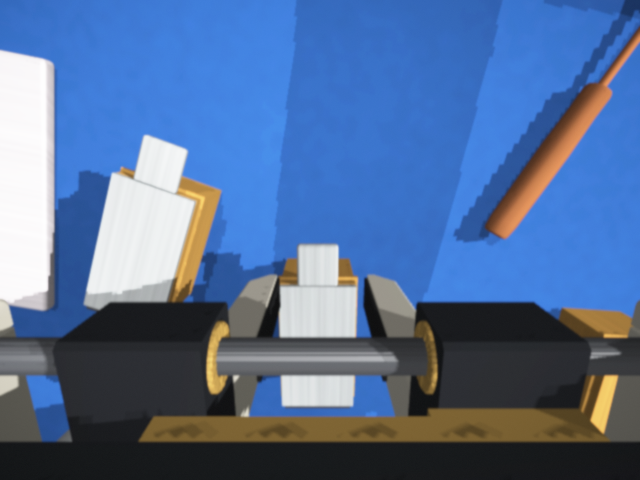

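The wrist view shows tin C's tab at (318,265), midway between the fingertips at (275,278) and (367,278). I go down and lift it.

```bash
python3 -m crank '[[0,0,0.2,0,0,0],[0,0,0.39,0,0,0],[0,0,0.39,0,0,0]]'; python3 -m crank '[[0,0,0,0,0,0],[0,0,0,0,0,0],[0,0,0,0,0,0],[0,0,0,0,0,0]]' 15;  python3 -m crank '[[-0.005,0,-0.082,0,0,0],[-0.02,0,-0.162,0,0,0],[-0.042,0,-0.24,0,0,0],[-0.074,0,-0.315,0,0,0],[-0.115,0,-0.386,0,0,0],[-0.163,0,-0.452,0,0,0],[-0.22,0,-0.512,0,0,0],[-0.28,0,-0.564,0,0,0]]'; python3 -m crank '[[-0.07,0,-0.046,0,0,0],[-0.14,0,-0.083,0,0,0],[-0.22,0,-0.11,0,0,0],[-0.3,0,-0.13,0,0,0],[-0.38,0,-0.14,0,0,0],[-0.46,0,-0.14,0,0,0],[-0.54,0,-0.133,0,0,0],[-0.62,0,-0.115,0,0,0]]'; python3 -m crank '[[0,0,0,0,0,0],[0,0,0,0,0,0],[0,0,0,0,0,0],[0,0,-0.2,0,0,0],[0,0,-0.5,0,0,0],[-0.1,0.3,-0.5,0,0,0],[-0.1,0.7,-0.5,0,0,0],[-0.1,1,-0.5,0,0,0]]' 45; python3 -c "
from h import *
im=snap('side','s4.png');print(lid(im,np.array([.5436,.068]),10.8))
im=snap('top','t4.png');print(lid(im,np.array([.5436,.068]),10.8))
for c,a,r,p in tins(im):
    if 600<a<800: t,g,d=tin(r); print(c,t.round(4),round(g,1))
"
```

```text
t: 10.95
tcp_pos: [0.4844, 0.0583, 0.0529]
tcp_rot: [3.141, -0.0, -2.95]
wrist_force: [0.4, -0.1, 0.5]
gripper_width: 0.0417
finger_force: 0.0
t: 11.45
tcp_pos: [0.4847, 0.0579, 0.0533]
tcp_rot: [-3.141, 0.002, -2.951]
wrist_force: [0.3, -1.0, 6.3]
gripper_width: 0.0261
finger_force: 4.0
t: 12.45
tcp_pos: [0.5257, 0.066, 0.1369]
tcp_rot: [-3.142, -0.0, -2.951]
wrist_force: [1.2, -0.4, -1.6]
gripper_width: 0.026
finger_force: 4.0
t: 13.45
tcp_pos: [0.6172, 0.0837, 0.1536]
tcp_rot: [-3.142, 0.0, -2.951]
wrist_force: [0.9, -1.6, 2.2]
gripper_width: 0.026
finger_force: 4.0
t: 14.45
tcp_pos: [0.6019, 0.2355, 0.2289]
tcp_rot: [3.141, 0.0, -2.95]
wrist_force: [-0.0, -0.7, -0.7]
gripper_width: 0.0446
finger_force: 0.0
(np.int64(290), array([-0.04,  1.75,  1.77]))
(np.int64(208), array([-0.08,  1.76,  1.79]))
[170. 227.] [0.525  0.4229] -4.4
[339. 235.] [ 0.5    -0.0556] -10.2
```

Tin C is stiff: its lid stays at 1.76. I'll carry it to the plate, first checking its body pose and the nozzle's place.

```bash
python3 - <<'E'
from h import *
im=dict(np.load('last_top.npz')); w=pts(im); c=im['color'].astype(int)
hs=cv2.cvtColor(im['color'],cv2.COLOR_RGB2HSV)
br=(hs[...,0]>10)&(hs[...,0]<30)&(hs[...,1]>100)
g=10.8; d=np.array([np.cos(np.radians(g)),np.sin(np.radians(g))]); t=np.array([.5436,.068])
k=br&(np.hypot(w[...,0]-t[0],w[...,1]-t[1])<.08); 
q=w[k]; top=q[(q[:,2]>.045)&(q[:,2]<.065)]
print(len(q),len(top)); r=cv2.minAreaRect(q[:,:2].astype(np.float32)); print(r)
a=(top[:,:2]-t)@d; print('near edge',np.percentile(a,[1,5,50,99]).round(4)); b=(top[:,:2]-t)@np.array([-d[1],d[0]]); print(np.percentile(b,[2,98]).round(4))
n=br&(w[...,1]<-.3)&(w[...,1]>-.42)&(w[...,0]>.5)&(w[...,0]<.62); print('nozzle',w[n].min(0).round(3),w[n].max(0).round(3),n.sum())
gun=(w[...,1]<-.38)&(w[...,1]>-.6)&(w[...,0]>.4)&(w[...,0]<.65)&(w[...,2]>.06);print('gun',np.nanpercentile(w[gun],[1,99],axis=0).round(3))
rel(*grab(t,d,-.012,.22),g); rel(*grab(t,d,-.012,.018),g)
E
```

```text
591 499
((0.5420839786529541, 0.06804961711168289), (0.09294423460960388, 0.052280232310295105), 11.189397811889648)
near edge [-0.0468 -0.0443 -0.0024  0.0409]
[-0.0246  0.0256]
nozzle [ 0.569 -0.371  0.081] [ 0.581 -0.336  0.097] 47
gun [[ 0.447 -0.552  0.073]
 [ 0.601 -0.382  0.118]]
row [0.676, -1.032, 0.057] [0.0, -0.0, 0.002] t 14.55
row [0.676, -1.033, 1.404] [0.0, -0.0, 0.002] t 14.55
```

```bash
python3 -m crank '[[0.3,-0.3,0,0,0,0],[0.68,-0.6,0,0,0,0],[0.68,-0.85,0,0,0,0],[0.68,-1,0,0,0,0],[0.68,-1,0,0,0,0]]' 72; python3 -m crank '[[0,-0.03,0.3,0,0,0],[0,-0.03,0.6,0,0,0],[0,-0.03,0.9,0,0,0],[0,-0.03,1,0,0,0]]'; python3 -m crank '[[0,0,0.2,0,0,0],[0,0,0.4,0,0,0],[0,0,0.4,0,0,0]]'; python3 -m crank '[[0,0,0,0,0,0],[0,0,0,0,0,0],[0,0,0,0,0,0],[0,0,0,0,0,0]]' 40 20; python3 -c "
from h import *
rel(.452,-.195,.12,0);rel(.452,-.195,.032,0)"
```

```text
t: 15.18
tcp_pos: [0.5309, 0.0654, 0.229]
tcp_rot: [-3.141, 0.001, -2.953]
wrist_force: [0.3, 0.8, -0.7]
gripper_width: 0.0716
finger_force: 0.0
t: 15.68
tcp_pos: [0.5305, 0.0631, 0.0763]
tcp_rot: [3.141, -0.003, -2.95]
wrist_force: [-0.6, -0.2, -0.1]
gripper_width: 0.0719
finger_force: 0.0
t: 16.05
tcp_pos: [0.5312, 0.0629, 0.0181]
tcp_rot: [3.141, -0.002, -2.95]
wrist_force: [1.0, 0.7, 0.8]
gripper_width: 0.0715
finger_force: 0.0
t: 16.55
tcp_pos: [0.5325, 0.0632, 0.0203]
tcp_rot: [3.141, 0.002, -2.95]
wrist_force: [-2.1, 4.4, 6.5]
gripper_width: 0.0498
finger_force: 20.0
row [0.853, -1.588, -0.668] [0.0, 0.001, 0.061] t 16.55
row [0.854, -1.588, -0.081] [0.0, 0.001, 0.061] t 16.55
```

```bash
python3 -m crank '[[0,0,-0.2,0,0,0],[0,0,-0.4,0,0,0],[0,0,-0.6,0,0,0],[0,0,-0.73,0,0,0]]'; python3 -m crank '[[0.1,-0.15,0,0,0,0],[0.25,-0.35,0,0,0,0.02],[0.4,-0.55,0,0,0,0.04],[0.6,-0.75,0,0,0,0.061],[0.75,-0.95,0,0,0,0.061],[0.8,-1,0,0,0,0.061],[0.8,-1,0,0,0,0.061]]'; python3 -c "
from h import *
rel(.452,-.195,.12,0);rel(.452,-.195,.033,0)"
```

```text
t: 17.05
tcp_pos: [0.532, 0.0626, 0.13]
tcp_rot: [-3.141, 0.001, -2.951]
wrist_force: [-0.5, 0.4, -4.8]
gripper_width: 0.05
finger_force: 20.0
t: 17.92
tcp_pos: [0.4423, -0.1076, 0.1282]
tcp_rot: [3.141, 0.0, 3.14]
wrist_force: [1.1, 0.3, -4.5]
gripper_width: 0.0498
finger_force: 20.0
row [-0.066, -0.583, 0.055] [0.0, 0.0, -0.001] t 17.93
row [-0.065, -0.583, 0.635] [0.0, 0.0, -0.001] t 17.93
```

```bash
python3 -m crank '[[-0.03,-0.2,0,0,0,0],[-0.065,-0.45,0,0,0,0],[-0.065,-0.583,0.1,0,0,0],[-0.065,-0.583,0.3,0,0,0],[-0.065,-0.583,0.5,0,0,0],[-0.065,-0.583,0.6,0,0,0],[-0.065,-0.583,0.63,0,0,0],[-0.065,-0.583,0.63,0,0,0]]'; python3 -m crank '[[0,0,0,0,0,0],[0,0,0,0,0,0],[0,0,0,0,0,0],[0,0,-0.3,0,0,0],[0,0,-0.7,0,0,0],[0,0,-1,0,0,0],[0,0,-1,0,0,0]]' 62; python3 -m crank '[[0.3,0,-0.3,0,0,0],[0.6,0.3,-0.4,0,0,0],[0.6,0.6,-0.4,0,0,0],[0.6,1,-0.4,0,0,0]]' 42 4; python3 -c "
from h import *
T=np.array([.464,-.195])
im=snap('side','s5.png');print(lid(im,T,0,.012))
im=snap('top','t5.png');print(lid(im,T,0,.012)); w=pts(im)
for c,a,r,p in tins(im):
    if 300<a<800: t,g,d=tin(r); print(c,a,t.round(4),round(g,1))
hs=cv2.cvtColor(im['color'],cv2.COLOR_RGB2HSV);br=(hs[...,0]>10)&(hs[...,0]<30)&(hs[...,1]>100)
k=br&(np.hypot(w[...,0]-T[0],w[...,1]-T[1])<.08);print(cv2.minAreaRect(w[k][:,:2].astype(np.float32)))
t=np.array([.500,-.0556]);g=-9.6;d=np.array([np.cos(np.radians(g)),np.sin(np.radians(g))])
rel(*grab(t,d,-.061,.11),g);rel(*grab(t,d,-.061,.051),g)
cv2.imwrite('pics/c5.png',np.hstack([cv2.resize(np.load('last_side.npz')['color'][180:420,200:520,::-1],(400,300)),cv2.resize(im['color'][150:330,250:490,::-1],(400,300))]))
"
```

```text
t: 18.92
tcp_pos: [0.4525, -0.1948, 0.0342]
tcp_rot: [-3.141, 0.0, 3.141]
wrist_force: [0.3, 0.3, -4.3]
gripper_width: 0.0497
finger_force: 20.0
t: 19.8
tcp_pos: [0.4533, -0.1955, 0.1877]
tcp_rot: [-3.139, 0.005, 3.141]
wrist_force: [-0.5, 0.8, -0.2]
gripper_width: 0.0621
finger_force: 0.0
t: 20.3
tcp_pos: [0.3615, -0.0441, 0.2431]
tcp_rot: [-3.141, 0.0, 3.138]
wrist_force: [1.0, -0.2, 0.6]
gripper_width: 0.0424
finger_force: 0.0
(np.int64(446), array([-0.05,  1.77,  1.79]))
(np.int64(205), array([-0.08,  1.77,  1.8 ]))
[213. 205.] 579 [0.5873 0.303 ] 7.4
[170. 228.] 615 [0.523  0.4232] -4.9
[340. 228.] 413 [ 0.527  -0.0597] -8.3
[389. 245.] 549 [ 0.4755 -0.1945] 0.7
[576. 373.] 362 [ 0.091  -0.6644] -50.8
((0.46102553606033325, -0.19630920886993408), (0.060548171401023865, 0.09064742177724838), 88.04181671142578)
row [-0.519, -0.037, 0.888] [0.0, 0.0, 0.055] t 20.4
row [-0.519, -0.037, 1.281] [0.0, 0.0, 0.055] t 20.4
```

View pics/c5.png

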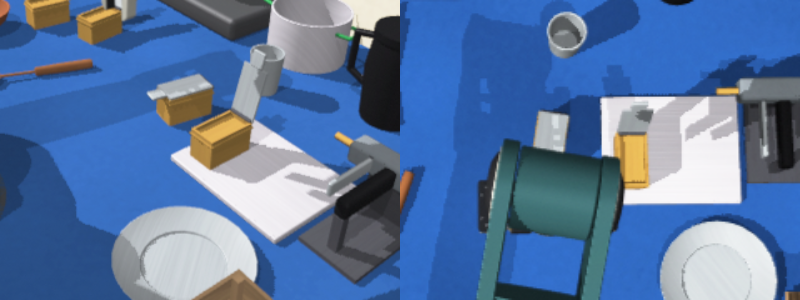

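Tin C stands well on the plate with its lid up (1.77). Tin D is next.

```bash
python3 -m crank '[[-0.2,0,0.1,0,0,0.03],[-0.52,-0.04,0.3,0,0,0.055],[-0.52,-0.04,0.6,0,0,0.055],[-0.52,-0.04,0.88,0,0,0.055],[-0.52,-0.04,0.88,0,0,0.055]]' 42 4; python3 -c "
from h import *
t=np.array([.500,-.0556]);g=-9.6;d=np.array([np.cos(np.radians(g)),np.sin(np.radians(g))])
im=snap('wrist','w3.png')
rel(*grab(t,d,-.061,.11),g);rel(*grab(t,d,-.061,.051),g)"
```

```text
t: 21.02
tcp_pos: [0.4385, -0.0511, 0.1084]
tcp_rot: [-3.141, -0.006, 2.968]
wrist_force: [0.0, -0.5, -0.1]
gripper_width: 0.0419
finger_force: 0.0
row [0.005, 0.038, 0.007] [-0.0, -0.001, -0.002] t 21.07
row [0.004, 0.038, 0.4] [-0.0, -0.001, -0.002] t 21.07
```

View pics/w3.png

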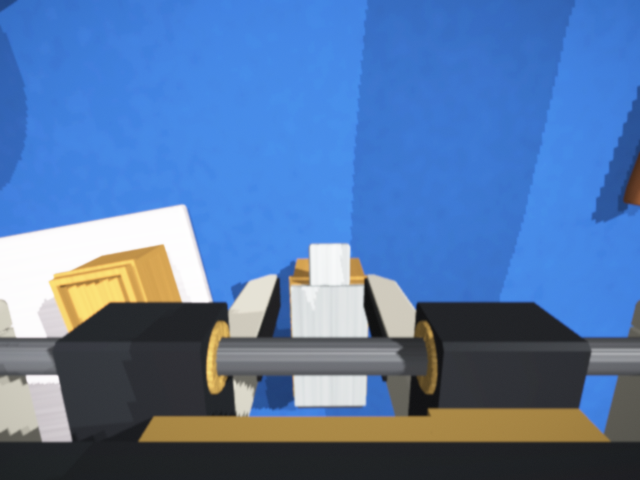

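Tin D's tab is at (330,265), about 9 px right of the finger centre. That matches the 0.038 y share computed above.

```bash
python3 -m crank '[[0,0.035,0.1,0,0,0],[0,0.035,0.3,0,0,0],[0,0.035,0.39,0,0,0],[0,0.035,0.39,0,0,0]]'; python3 -m crank '[[0,0,0,0,0,0],[0,0,0,0,0,0],[0,0,0,0,0,0],[0,0,0,0,0,0]]' 15;  python3 -m crank '[[-0.005,0,-0.082,0,0,0],[-0.02,0,-0.162,0,0,0],[-0.042,0,-0.24,0,0,0],[-0.074,0,-0.315,0,0,0],[-0.115,0,-0.386,0,0,0],[-0.163,0,-0.452,0,0,0],[-0.22,0,-0.512,0,0,0],[-0.28,0,-0.564,0,0,0]]'; python3 -m crank '[[-0.07,0,-0.046,0,0,0],[-0.14,0,-0.083,0,0,0],[-0.22,0,-0.11,0,0,0],[-0.3,0,-0.13,0,0,0],[-0.38,0,-0.14,0,0,0],[-0.46,0,-0.14,0,0,0],[-0.54,0,-0.133,0,0,0],[-0.62,0,-0.115,0,0,0]]'; python3 -m crank '[[0,0,0,0,0,0],[0,0,0,0,0,0],[0,0,0,0,0,0],[0,0,-0.2,0,0,0],[0,0,-0.5,0,0,0],[-0.1,0.3,-0.5,0,0,0],[-0.1,0.7,-0.5,0,0,0],[-0.1,1,-0.5,0,0,0]]' 45; python3 -c "
from h import *
T=np.array([.5,-.0556]);g=-9.6
im=snap('side','s6.png');print(lid(im,T,g),lid(im,np.array([.464,-.195]),0,.012))
im=snap('top','t6.png');print(lid(im,T,g)); w=pts(im)
hs=cv2.cvtColor(im['color'],cv2.COLOR_RGB2HSV);br=(hs[...,0]>10)&(hs[...,0]<30)&(hs[...,1]>100)
k=br&(np.hypot(w[...,0]-T[0],w[...,1]-T[1])<.08);print(cv2.minAreaRect(w[k][:,:2].astype(np.float32)))
cv2.imwrite('pics/c6.png',np.hstack([cv2.resize(np.load('last_side.npz')['color'][120:360,120:440,::-1],(400,300)),cv2.resize(im['color'][140:340,100:500,::-1],(400,200)).repeat(1,0) if 0 else cv2.resize(im['color'][110:350,120:440,::-1],(400,300))]))
"
```

```text
t: 21.58
tcp_pos: [0.4411, -0.0456, 0.0531]
tcp_rot: [3.142, -0.001, 2.968]
wrist_force: [-0.3, 0.3, 1.1]
gripper_width: 0.0421
finger_force: 0.0
t: 22.08
tcp_pos: [0.4415, -0.0459, 0.0539]
tcp_rot: [-3.141, 0.001, 2.968]
wrist_force: [0.0, -0.4, 6.3]
gripper_width: 0.0257
finger_force: 4.0
t: 23.08
tcp_pos: [0.4831, -0.0531, 0.1383]
tcp_rot: [-3.142, -0.0, 2.968]
wrist_force: [0.8, -0.2, -2.0]
gripper_width: 0.0262
finger_force: 4.0
t: 24.08
tcp_pos: [0.575, -0.0692, 0.155]
tcp_rot: [-3.142, 0.0, 2.968]
wrist_force: [-0.9, -1.0, 2.7]
gripper_width: 0.0262
finger_force: 4.0
t: 25.08
tcp_pos: [0.6147, 0.0781, 0.2302]
tcp_rot: [3.141, 0.0, 2.968]
wrist_force: [0.5, -0.1, 0.1]
gripper_width: 0.0449
finger_force: 0.0
(np.int64(313), array([-0.05,  1.76,  1.77])) (np.int64(442), array([-0.05,  1.77,  1.79]))
(np.int64(257), array([-0.08,  1.77,  1.8 ]))
((0.4989163279533386, -0.05686499923467636), (0.05414542928338051, 0.09382282197475433), 80.04222106933594)
```

View pics/c6.png

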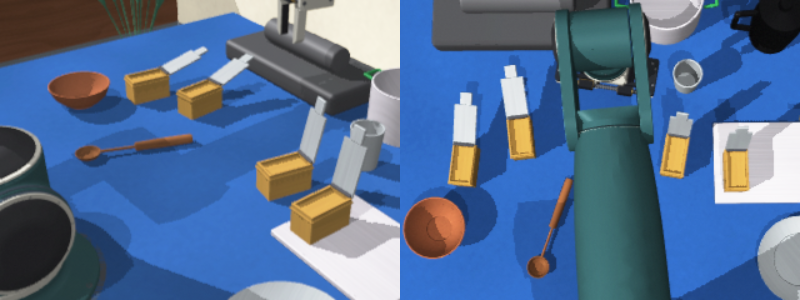

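Tin D is stiff (1.77). I grasp it and take it to the plate at y about -0.28.

```bash
python3 -c "
from h import *
t=np.array([.499,-.0569]);g=-9.9;d=np.array([np.cos(np.radians(g)),np.sin(np.radians(g))])
rel(*grab(t,d,-.012,.22),g)"
python3 -m crank '[[0.4,-0.3,0,0,0,0],[0.8,-0.6,0,0,0,0],[0.9,-0.75,0,0,0,0],[0.9,-0.75,0,0,0,0]]' 72; python3 -c "
from h import *
t=np.array([.499,-.0569]);g=-9.9;d=np.array([np.cos(np.radians(g)),np.sin(np.radians(g))])
rel(*grab(t,d,-.012,.1),g);rel(*grab(t,d,-.012,.018),g)"
```

```text
row [0.686, -1.028, 0.066] [0.0, -0.0, 0.001] t 25.18
t: 25.68
tcp_pos: [0.4605, -0.013, 0.231]
tcp_rot: [-3.141, 0.002, 2.966]
wrist_force: [0.8, 0.9, 0.5]
gripper_width: 0.0712
finger_force: 0.0
row [-0.222, -0.243, 0.874] [-0.0, 0.001, -0.001] t 25.68
row [-0.22, -0.243, 1.42] [-0.0, 0.001, -0.001] t 25.68
```

```bash
python3 -m crank '[[-0.1,-0.1,0.1,0,0,0],[-0.22,-0.24,0.1,0,0,0],[-0.22,-0.24,0.4,0,0,0],[-0.22,-0.24,0.8,0,0,0],[-0.22,-0.24,1,0,0,0],[-0.22,-0.24,1,0,0,0]]';  python3 -m crank '[[0,0,0.2,0,0,0],[0,0,0.42,0,0,0],[0,0,0.42,0,0,0]]'; python3 -m crank '[[0,0,0,0,0,0],[0,0,0,0,0,0],[0,0,0,0,0,0],[0,0,0,0,0,0]]' 40 20;  python3 -m crank '[[0,0,-0.2,0,0,0],[0,0,-0.4,0,0,0],[0,0,-0.6,0,0,0],[0,0,-0.8,0,0,0],[0,0,-0.9,0,0,0]]'; python3 -c "
from h import *
rel(.452,-.28,.15,0);rel(.452,-.28,.033,0)"
```

```text
t: 26.42
tcp_pos: [0.488, -0.0527, 0.0767]
tcp_rot: [-3.141, -0.006, 2.968]
wrist_force: [0.3, -0.3, 1.0]
gripper_width: 0.0721
finger_force: 0.0
t: 26.8
tcp_pos: [0.4885, -0.0526, 0.0162]
tcp_rot: [-3.141, -0.003, 2.968]
wrist_force: [0.2, 0.4, 0.5]
gripper_width: 0.072
finger_force: 0.0
t: 27.3
tcp_pos: [0.4895, -0.053, 0.0185]
tcp_rot: [-3.141, 0.002, 2.968]
wrist_force: [-0.2, -3.2, 5.8]
gripper_width: 0.0498
finger_force: 20.0
t: 27.92
tcp_pos: [0.4889, -0.0526, 0.1537]
tcp_rot: [3.142, 0.002, 2.968]
wrist_force: [0.4, -0.1, -4.7]
gripper_width: 0.0498
finger_force: 20.0
row [-0.019, -1.536, 0.024] [-0.0, 0.001, -0.055] t 27.93
row [-0.018, -1.536, 0.804] [-0.0, 0.001, -0.055] t 27.93
```

```bash
python3 -m crank '[[0.2,0,0,0,0,0],[0.5,0,0,0,0,-0.03],[0.75,-0.1,0,0,0,-0.055],[0.8,-0.4,0,0,0,-0.055],[0.7,-0.7,0,0,0,-0.055],[0.66,-1,0,0,0,-0.055],[0.66,-1,0,0,0,-0.055]]'; python3 -c "
from h import *
rel(.452,-.28,.15,0);rel(.452,-.28,.033,0)"
```

```text
t: 28.8
tcp_pos: [0.3645, -0.1852, 0.1512]
tcp_rot: [3.141, -0.002, 3.137]
wrist_force: [-0.3, 1.2, -4.7]
gripper_width: 0.0497
finger_force: 20.0
row [-0.586, -0.629, 0.007] [0.0, -0.001, -0.001] t 28.8
row [-0.587, -0.63, 0.787] [0.0, -0.001, -0.001] t 28.8
```

```bash
python3 -m crank '[[0,-0.2,0,0,0,0],[0,-0.45,0,0,0,0],[-0.1,-0.63,0,0,0,0],[-0.35,-0.63,0,0,0,0],[-0.58,-0.63,0,0,0,0],[-0.585,-0.63,0.2,0,0,0],[-0.585,-0.63,0.4,0,0,0],[-0.585,-0.63,0.6,0,0,0]]'; python3 -m crank '[[0,0,0.1,0,0,0],[0,0,0.18,0,0,0],[0,0,0.195,0,0,0],[0,0,0.195,0,0,0]]'; python3 -m crank '[[0,0,0,0,0,0],[0,0,0,0,0,0],[0,0,0,0,0,0],[0,0,-0.3,0,0,0],[0,0,-0.7,0,0,0],[0,0,-1,0,0,0],[0,0,-1,0,0,0]]' 62; python3 -m crank '[[0.3,0,-0.4,0,0,0],[0.6,0.3,-0.5,0,0,0],[0.6,0.6,-0.5,0,0,0],[0.6,1,-0.5,0,0,0]]'; python3 -c "
from h import *
S=[(.482,.427,-5.6,0),(.5452,.2953,6.6,0),(.464,-.195,0,.012),(.464,-.28,0,.012)]
im=snap('side','s7.png');print([lid(im,np.array(s[:2]),s[2],s[3]) for s in S])
im=snap('top','t7.png');w=pts(im)
hs=cv2.cvtColor(im['color'],cv2.COLOR_RGB2HSV);br=(hs[...,0]>10)&(hs[...,0]<30)&(hs[...,1]>100)
for s in S:
  k=br&(np.hypot(w[...,0]-s[0],w[...,1]-s[1])<.06);print(k.sum(),cv2.minAreaRect(w[k][:,:2].astype(np.float32)) if k.any() else 0)
"
```

```text
t: 29.8
tcp_pos: [0.453, -0.2766, 0.0606]
tcp_rot: [3.141, -0.001, -3.141]
wrist_force: [0.3, -0.5, -4.8]
gripper_width: 0.0499
finger_force: 20.0
t: 30.3
tcp_pos: [0.4533, -0.2779, 0.0335]
tcp_rot: [-3.141, 0.001, 3.141]
wrist_force: [-0.8, 0.2, -5.5]
gripper_width: 0.05
finger_force: 20.0
t: 31.18
tcp_pos: [0.4541, -0.2785, 0.1869]
tcp_rot: [-3.138, 0.005, 3.141]
wrist_force: [-0.5, 0.0, -0.5]
gripper_width: 0.062
finger_force: 0.0
t: 31.68
tcp_pos: [0.3622, -0.1268, 0.2573]
tcp_rot: [-3.141, 0.0, 3.138]
wrist_force: [1.7, -0.2, 0.0]
gripper_width: 0.0618
finger_force: 0.0
[(np.int64(141), array([-0.07,  2.84,  2.87])), (np.int64(107), array([-0.1 , -0.03,  2.86])), (np.int64(436), array([-0.05,  1.77,  1.79])), (np.int64(519), array([-0.05,  1.77,  1.79]))]
692 ((0.4810066521167755, 0.4265156686306), (0.052430108189582825, 0.09268084913492203), 85.08934020996094)
645 ((0.5429357886314392, 0.29759299755096436), (0.09087712317705154, 0.054417822510004044), 7.276793479919434)
145 ((0.4924991726875305, -0.21343649923801422), (0.09401170164346695, 0.027558598667383194), 69.19168090820312)
351 ((0.47933530807495117, -0.2767297029495239), (0.0516938678920269, 0.059862397611141205), 87.92375183105469)
```

View pics/t7.png

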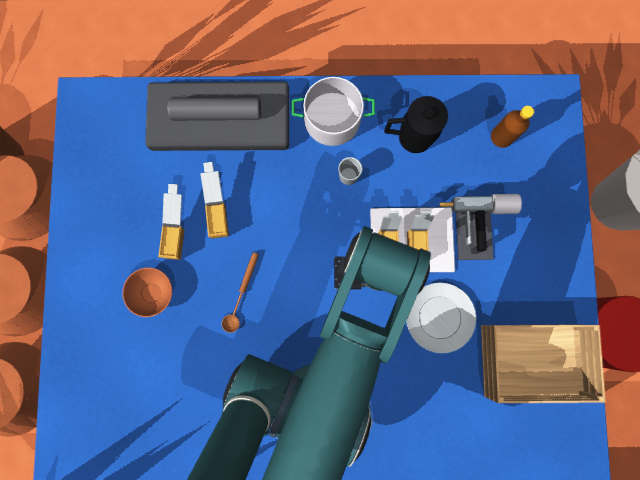

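View pics/s7.png

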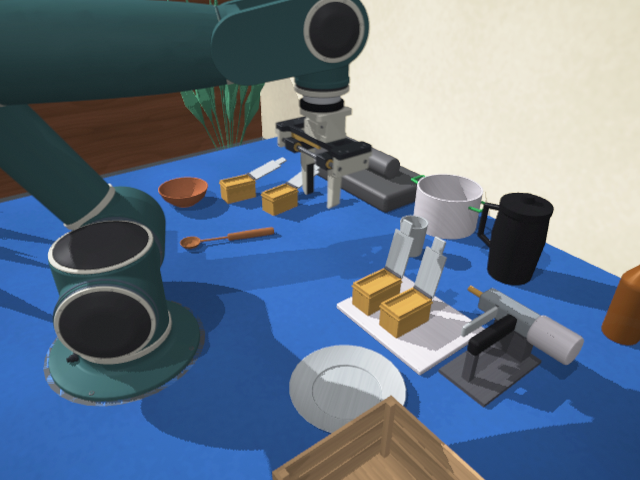

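Both pictures show the sort finished. The good tins at top-view (170,225) and (213,205) have lids back, and the two stiff ones stand on the plate at (390,240) and (417,238) with lids up. There is no fifth tin. Next is the trigger.

```bash
python3 -m crank '[[-0.2,-0.3,-0.1,0,0,0],[-0.4,-0.6,-0.1,0,0,0],[-0.6,-0.9,-0.1,0,0,0],[-0.8,-1,-0.1,0,0,0],[-0.8,-1,-0.1,0,0,0]]' 86 20; python3 -m crank '[[0,-0.35,0,0,0,0],[0,-0.7,0,0,0,0],[0,-1,0,0,0,0],[0,-1,0,0,0,0]]'; python3 -c "
from h import *
im=dict(np.load('last_top.npz'));w=pts(im)
for v in range(212,252,4):
  r=w[v,460:492]; k=(r[:,2]>.065); print(v,np.c_[r[k][:,:2],r[k][:,2]][[0,-1]].round(3).tolist() if k.any() else 0)
rel(.482,-.437,.15,0);rel(.482,-.437,.068,0)"
```

```text
t: 32.4
tcp_pos: [0.4837, -0.2792, 0.2703]
tcp_rot: [3.14, -0.003, 3.14]
wrist_force: [-0.2, -0.0, -1.1]
gripper_width: 0.086
finger_force: 0.0
t: 32.9
tcp_pos: [0.4816, -0.4298, 0.2713]
tcp_rot: [3.141, -0.002, 3.138]
wrist_force: [0.4, 0.6, 0.7]
gripper_width: 0.086
finger_force: 0.0
212 [[0.555, -0.409, 0.078], [0.554, -0.482, 0.077]]
216 [[0.542, -0.407, 0.083], [0.538, -0.454, 0.102]]
220 [[0.531, -0.407, 0.082], [0.527, -0.453, 0.103]]
224 [[0.521, -0.408, 0.074], [0.517, -0.455, 0.095]]
228 [[0.508, -0.408, 0.083], [0.505, -0.453, 0.1]]
232 [[0.497, -0.407, 0.084], [0.493, -0.454, 0.104]]
236 [[0.486, -0.408, 0.081], [0.483, -0.456, 0.097]]
240 [[0.475, -0.408, 0.078], [0.471, -0.454, 0.102]]
244 [[0.464, -0.41, 0.079], [0.461, -0.455, 0.097]]
248 [[0.452, -0.438, 0.078], [0.451, -0.46, 0.088]]
row [-0.004, -0.049, 0.809] [0.0, -0.001, -0.001] t 32.9
row [-0.005, -0.049, 1.355] [0.0, -0.001, -0.001] t 32.9
```

```bash
python3 -m crank '[[0,-0.045,0.3,0,0,0],[0,-0.045,0.6,0,0,0],[0,-0.045,0.9,0,0,0],[0,-0.045,1,0,0,0],[0,-0.045,1,0,0,0]]'; python3 -m crank '[[0,0,0.15,0,0,0],[0,0,0.3,0,0,0],[0,0,0.34,0,0,0],[0,0,0.34,0,0,0]]'; python3 -m crank '[[0,0,0,0,0,0],[0,0,0,0,0,0],[0,0,0,0,0,0],[0,0,0,0,0,0],[0,0,0,0,0,0],[0,0,0,0,0,0],[0,0,0,0,0,0],[0,0,0,0,0,0]]' 30 20
```

```text
t: 33.52
tcp_pos: [0.4827, -0.434, 0.1231]
tcp_rot: [3.141, -0.0, 3.141]
wrist_force: [-0.6, 1.0, 0.5]
gripper_width: 0.0859
finger_force: 0.0
t: 34.02
tcp_pos: [0.4827, -0.4344, 0.0713]
tcp_rot: [3.141, -0.001, 3.141]
wrist_force: [-0.5, 0.7, 0.9]
gripper_width: 0.0861
finger_force: 0.0
t: 35.02
tcp_pos: [0.4829, -0.4379, 0.0719]
tcp_rot: [-3.135, 0.002, 3.14]
wrist_force: [5.1, -30.9, -12.7]
gripper_width: 0.0408
finger_force: 19.9
```

```bash
python3 -m crank '[[0,-0.025,0,0,0,0],[0,-0.05,0,0,0,0],[0,-0.05,0,0,0,0],[0,-0.05,0,0,0,0]]' 25 20
```

```text
t: 35.52
tcp_pos: [0.483, -0.4412, 0.0718]
tcp_rot: [3.14, -0.0, 3.141]
wrist_force: [-0.1, 6.4, 1.3]
gripper_width: 0.0343
finger_force: 19.6
```

```bash
python3 -m crank '[[0,0,0,0,0,0],[0,0,0,0,0,0],[0,0,0,0,0,0],[0,0,0,0,0,0]]' 25 25; python3 -m crank '[[0,0.03,0,0,0,0],[0,0.03,0,0,0,0],[0,0.03,0,0,0,0],[0,0.03,0,0,0,0],[0,0.03,0,0,0,0],[0,0.03,-0.3,0,0,0],[0,0.03,-0.7,0,0,0],[0,0.03,-1,0,0,0]]' 86; python3 -m crank '[[0,0.2,-0.4,0,0,0],[0,0.6,-0.4,0,0,0],[0,1,-0.4,0,0,0],[0,1,-0.4,0,0,0]]' 0; python3 -c "
from h import *
im=snap('top','t8.png');w=pts(im)
for v in (236,240): r=w[v,460:492]; k=(r[:,2]>.065); print(v,r[k][[0,-1]].round(3).tolist() if k.any() else 0)
print(lid(im,np.array([.464,-.195]),0,.012),lid(im,np.array([.465,-.279]),0,.012))
im=snap('side','s8.png');print(lid(im,np.array([.464,-.195]),0,.012),lid(im,np.array([.465,-.279]),0,.012))
rel(.6,-.279,.23,0);rel(.565,-.279,.15,0)"
```

```text
t: 36.02
tcp_pos: [0.483, -0.4413, 0.0718]
tcp_rot: [3.14, -0.0, 3.141]
wrist_force: [1.2, 6.1, 0.6]
gripper_width: 0.034
finger_force: 24.4
t: 37.02
tcp_pos: [0.4829, -0.4377, 0.2246]
tcp_rot: [-3.14, 0.001, 3.141]
wrist_force: [-0.1, 0.5, 0.3]
gripper_width: 0.0861
finger_force: 0.0
t: 37.52
tcp_pos: [0.4831, -0.2848, 0.2829]
tcp_rot: [-3.141, 0.002, -3.139]
wrist_force: [1.0, -0.9, 0.6]
gripper_width: 0.0508
finger_force: 0.0
236 [[0.486, -0.409, 0.078], [0.404, -0.301, 0.633]]
240 [[0.475, -0.408, 0.079], [0.397, -0.302, 0.63]]
(np.int64(192), array([-0.07,  1.78,  1.8 ])) (np.int64(0), None)
(np.int64(443), array([-0.05,  1.77,  1.78])) (np.int64(523), array([-0.05,  1.76,  1.78]))
row [-0.779, 0.056, 0.348] [-0.0, 0.0, 0.0] t 37.62
row [-0.546, 0.057, 0.881] [-0.0, 0.0, 0.0] t 37.62
```

The trigger went home (34 mm) and has sprung back to its free position. Now I shut the lids, starting with tin D.

```bash
python3 -m crank '[[-0.3,0.04,0,0,0,0],[-0.61,0.04,0,0,0,0],[-0.61,0.04,0.2,0,0,0],[-0.61,0.04,0.5,0,0,0],[-0.61,0.04,0.8,0,0,0],[-0.61,0.04,0.885,0,0,0],[-0.61,0.04,0.885,0,0,0]]' 0 5; python3 -m crank '[[0.12,0,0,0,0,0],[0.227,0,-0.007,0,0,0],[0.33,0,-0.02,0,0,0],[0.437,0,-0.023,0,0,0],[0.52,0,0,0,0,0],[0.6,0,0.023,0,0,0],[0.67,0,0.065,0,0,0],[0.742,0,0.115,0,0,0]]'
```

```text
t: 38.5
tcp_pos: [0.5744, -0.2824, 0.1492]
tcp_rot: [3.141, -0.001, 3.14]
wrist_force: [-1.0, 0.5, 0.2]
gripper_width: 0.0004
finger_force: 0.0
t: 39.5
tcp_pos: [0.4625, -0.2815, 0.1312]
tcp_rot: [3.141, -0.0, 3.141]
wrist_force: [0.4, 0.3, 0.6]
gripper_width: 0.0007
finger_force: 0.3
```

```bash
python3 -m crank '[[0.06,0,0.061,0,0,0],[0.109,0,0.13,0,0,0],[0.143,0,0.196,0,0,0],[0.167,0,0.259,0,0,0],[0.184,0,0.33,0,0,0],[0.191,0,0.4,0,0,0],[0.191,0,0.41,0,0,0],[0.191,0,0.41,0,0,0]]'; python3 -m crank '[[0,0,-0.3,0,0,0],[0,0,-0.7,0,0,0],[0,0,-1,0,0,0],[0,0,-1,0,0,0]]'; python3 -c "
from h import *
im=snap('side','s9.png');print(lid(im,np.array([.464,-.195]),0,.012),lid(im,np.array([.465,-.279]),0,.012))
rel(.5,-.195,.25,0);rel(.575,-.195,.15,0)"
```

```text
t: 40.5
tcp_pos: [0.4348, -0.2818, 0.0723]
tcp_rot: [-3.141, 0.001, 3.141]
wrist_force: [-12.6, 6.2, 27.7]
gripper_width: 0.0008
finger_force: 13.8
t: 41.0
tcp_pos: [0.4355, -0.2822, 0.2236]
tcp_rot: [-3.138, 0.004, 3.141]
wrist_force: [-0.4, -0.3, -0.8]
gripper_width: 0.0006
finger_force: 0.0
(np.int64(227), array([-0.11, -0.05,  1.76])) (np.int64(360), array([0.02, 0.03, 0.04]))
row [-0.433, 0.579, -0.193] [-0.0, 0.001, -0.0] t 41.05
row [-0.932, 0.58, 0.475] [-0.0, 0.001, -0.0] t 41.05
```

D's lid is shut (0.03). Tin C is next.

```bash
python3 -m crank '[[0,0.1,-0.25,0,0,0],[-0.3,0.4,-0.25,0,0,0],[-0.6,0.58,-0.25,0,0,0],[-0.93,0.58,-0.2,0,0,0],[-0.93,0.58,0.05,0,0,0],[-0.93,0.58,0.3,0,0,0],[-0.93,0.58,0.475,0,0,0],[-0.93,0.58,0.475,0,0,0]]'; python3 -m crank '[[0.12,0,0,0,0,0],[0.227,0,-0.007,0,0,0],[0.33,0,-0.02,0,0,0],[0.437,0,-0.023,0,0,0],[0.52,0,0,0,0,0],[0.6,0,0.023,0,0,0],[0.67,0,0.065,0,0,0],[0.742,0,0.115,0,0,0]]'; python3 -m crank '[[0.06,0,0.061,0,0,0],[0.109,0,0.13,0,0,0],[0.143,0,0.196,0,0,0],[0.167,0,0.259,0,0,0],[0.184,0,0.33,0,0,0],[0.191,0,0.39,0,0,0],[0.191,0,0.405,0,0,0],[0.191,0,0.405,0,0,0]]'; python3 -m crank '[[0,0,-0.3,0,0,0],[0,0,-0.7,0,0,0],[0.1,0.3,-1,0,0,0],[0.2,0.6,-1,0,0,0],[0.3,1,-1,0,0,0],[0.3,1,-1,0,0,0]]'; python3 -c "
from h import *
S=[(.482,.427,-5.6,0),(.5452,.2953,6.6,0),(.464,-.195,0,.012),(.464,-.28,0,.012)]
im=snap('side','s10.png');print([lid(im,np.array(s[:2]),s[2],s[3]) for s in S])
im=snap('top','t10.png');w=pts(im);print([lid(im,np.array(s[:2]),s[2],s[3]) for s in S])
for v in (236,240): r=w[v,460:492]; k=(r[:,2]>.065); print(v,r[k][[0,-1]].round(3).tolist() if k.any() else 0)
for c,a,r,p in tins(im,.06,.085):
  if 300<a<1800: t,g,d=tin(r);print(c,a,t.round(3),round(g,1))
cv2.imwrite('pics/c10.png',np.hstack([cv2.resize(np.load('last_side.npz')['color'][::,::,::-1],(400,300)),cv2.resize(im['color'][110:350,120:440+80,::-1],(400,240)).repeat(1,0) if 0 else cv2.resize(im['color'][:,:,::-1],(400,300))]))"
```

```text
t: 42.05
tcp_pos: [0.5727, -0.194, 0.1453]
tcp_rot: [3.14, -0.005, 3.141]
wrist_force: [-0.0, 0.2, 1.2]
gripper_width: 0.0008
finger_force: 0.0
t: 43.05
tcp_pos: [0.4621, -0.1945, 0.1312]
tcp_rot: [3.142, -0.0, 3.141]
wrist_force: [1.2, -0.4, -0.3]
gripper_width: 0.0004
finger_force: 0.3
t: 44.05
tcp_pos: [0.4343, -0.1946, 0.0725]
tcp_rot: [-3.141, 0.0, 3.141]
wrist_force: [-11.8, 4.4, 22.4]
gripper_width: 0.0005
finger_force: 11.1
t: 44.8
tcp_pos: [0.3888, -0.0416, 0.2213]
tcp_rot: [3.141, 0.002, -3.137]
wrist_force: [-0.3, -0.2, 0.9]
gripper_width: 0.0006
finger_force: 0.0
[(np.int64(132), array([-0.06,  2.85,  2.87])), (np.int64(62), array([-0.11, -0.08, -0.03])), (np.int64(295), array([0.02, 0.03, 0.04])), (np.int64(357), array([0.02, 0.03, 0.04]))]
[(np.int64(293), array([-0.03,  2.82,  2.86])), (np.int64(285), array([-0.04,  2.82,  2.86])), (np.int64(183), array([0.02, 0.04, 0.07])), (np.int64(202), array([0.02, 0.04, 0.07]))]
236 [[0.486, -0.408, 0.079], [0.483, -0.456, 0.095]]
240 [[0.475, -0.408, 0.077], [0.471, -0.454, 0.102]]
[211. 186.] 527 [0.648 0.311] 7.1
[172. 207.] 475 [0.586 0.418] -5.6
[390. 247.] 587 [ 0.465 -0.194] 2.2
[419. 247.] 724 [ 0.463 -0.277] -0.4
[591. 363.] 352 [ 0.15  -0.731] -2.8
```

View pics/c10.png

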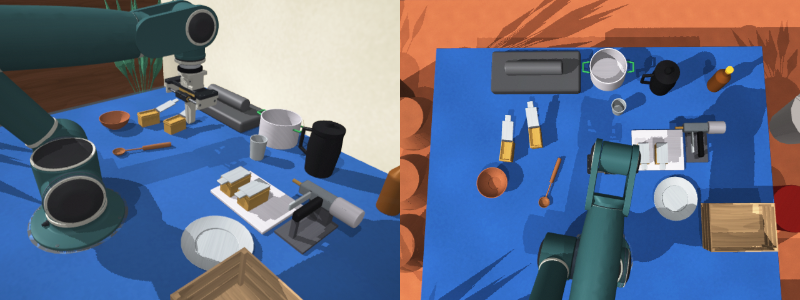

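The picture shows both stiff tins shut on the plate (side half at about (238,183) and (252,197)). The good tins still have their lids back, the trigger is free and the bystanders are in place.

```bash
python3 -c "
from bench import sign_off; print(sign_off())"
```

```text
the job is handed in; nothing more can be done
None
```

The job is handed in, with no verdict shown: the two good tins are on the bench with lids right back, the trigger was squeezed home and sprang back, and the two stiff tins are shut on the plate (four tins found, no fifth).

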